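# Set the garlic roaster at the rub carousel and hold the red jar to the front

### The job

Get ready to season the garlic: first slide the open garlic roaster across the board, without lifting or tipping it, until it sits wholly on the round green mat in front of the rub carousel. Then turn the carousel until the red-lidded jar stands at the front, in line with the yellow pointer and facing the roaster, and finish with the gripper still gripping the carousel (by a jar or its knob) so that it stays still there; do not let go. Leave the tub, cup, tongs, pepper mill and oil bottle where they are.

Things in the scene. Friction and masses are not known exactly. Their poses are not given: they have to be found in the camera images.
- roaster: Garlic roaster: open round terracotta dish, 96 mm across, 50 mm high, wall 5 mm, inner floor 7 mm up, 0.3 to 0.6 kg, loose on the board and slides on it. Origin at the centre of its underside.
- roaster_mid (a point): The middle of the garlic roaster, on its axis, 25 mm above its underside.
- mat (a point): Centre of the flat round green mat (136 mm across, under 1.5 mm thick, a black disc 100 mm across in its middle: no edge to climb), the roaster's place, 222 mm in front of the carousel's axis. Lies on the board.
- foot: The carousel's fixed foot: dark steel disc 200 mm across, 12 mm high, with a yellow pointer tongue (30 mm wide, 6 mm high, black diamond 10 mm high on it) that reaches from the rim to 148 mm from the axis. Origin on the turning axis at the board. Its -x axis points to the front, along the pointer to the mat; z is up. It does not move.
- axis (a point): Point on the carousel's turning axis, 103 mm above the board (level with the middle of the jar lids). In the middle of the tray stands a steel post 20 mm across with a round wooden knob 36 mm across, from 102 to 130 mm above the board.
- front (a point): Point fixed to the foot, in line with the pointer, 90 mm in front of the axis and 103 mm above the board: where the middle of the red lid belongs.
- carousel: The turning tray: wooden disc 236 mm across, top 26 mm above the board, with five clipped-in jars (they do not come off) 72 degrees apart. It turns more than a full turn either way with a light drag (0.06 N m) and stays where left. Origin on the turning axis at the board; +x points to the red jar; z up.
- red_jar (a point): The middle of the red lid of the marked jar (red lid and red band; the other four lids are black): on the jar's axis, 103 mm above the board. Every jar: axis 90 mm from the turning axis, body 42 mm across, then a round lid 44 mm across from 88 to 118 mm above the board.
- tub: Bystander: empty clear plastic tub, 160 x 120 mm, 70 mm high. Origin at the centre of its underside.
- cup: Bystander: stainless basting cup, 72 mm across, 75 mm high. Origin at the centre of its underside.
- tongs: Bystander: yellow silicone tongs lying flat, 260 mm long along their x axis, 55 mm wide, 20 mm high. Origin under their middle.
- mill: Bystander: dark wooden pepper mill, 58 mm across, 155 mm high. Origin at the centre of its underside.
- oil: Bystander: green oil bottle, 62 mm across, 190 mm high. Origin at the centre of its underside.
Not all that is in view belongs to the job. What is meant by the roaster is not blue, and is the larger of those in its own colour.

How it is judged:
By the outcome, as a careful person would: the job done as asked, in the order asked, and still so for the second after the job is handed in, while the arm keeps its last pose, push and grip.
It also fails if it takes over 53 s, if anything falls off the work surface, if the arm or the gripper's body presses on something with over 40 N, if the wrist force passes 120 N, or if a joint passes its speed limit or range.

### The arm

A 6-joint arm with a two-finger parallel gripper is mounted at the origin on the work surface. World frame = base frame: x ahead of the robot, y to its left, z up, the work surface at z = 0. Lengths are in m, angles in rad, forces in N, time in s.
With the tool pointing down it reaches from about 0.35 to 0.775 m from the base axis. Payload 5.5 kg.
Tool frame: the origin (TCP) lies on the centre line of the jaws, within the pads' length; the fingertips stand 11 mm ahead of it and the grasp point (between the pads) lies 8 mm behind it (env.tip_reach is the distance from the TCP to the fingertips, in m); z points along the fingers, x is the direction in which the jaws open and shut, and the axes are right-handed (so a half turn about z gives the same grasp; the last joint's range is limited). The gripper opens to 85 mm and grips with 20 to 120 N. Pads are 22 mm wide; open, the fingers measure 114 mm over their backs; the gripper's body (76 mm by 85 mm) begins 54 mm behind the grasp point. The pads swing forward as they close: fully open they stand 13 mm farther back than shut.
Start: joints at [-1.417, 0.313, 0.046, 1.304, 0, 1.431], TCP at [0.167, -0.55, 0.242] pointing down, gripper open.
Joint ranges: [-2.76, 2.76], [-0.86, 1.69], [-1.03, 1.26], [-2.2, 2.34], [-1.47, 1.5], [-3.14, 3.14]. Speed limits (rad/s): [2.57, 2.57, 3.14, 3.14, 3.14, 3.14].

### API

Orientations are given as a unit quaternion [w, x, y, z].
In Python, from workcell import env gives the robot as it stands.
- The arm moves only by the tool carry_out, never from a script. Its argument "moves" is one flat list of numbers, 7 for each row, row after row: the gripper command: -1 is shut, 1 is fully open, values between are in proportion, then the shift along the tool's x, y, z in m, then the turn, a rotation vector about the tool's x, y, z in degrees. A call has exactly 5 rows; each row shifts and turns the pose as measured when the row begins, along the tool's axes as they then stand; what a row does not reach is not made up. A row lasts 1/8 s, in which the tool goes at most 62.5 mm and 10.7 degrees, less where a joint would pass 70% of its speed; a pose out of reach is approached as far as the arm can. A call is refused whole if a number of a shift passes 0.0625 or a number of a turn 10.7, either way. A call with a gripper value outside its range is refused whole. The fingers move at their own pace and stop on an object; "squeeze" is the grip in N (left out, the last holds). Time passes only in rows, so rows that do not move let the fingers close, or fill a call up. It gives the time, the measured TCP pose, the force and the opening at its end, in the units of the state.
- env.get_state(): the state, without advancing time (a new reading comes with each control period).
- env.read_camera(name): name is "scene" or "top" or "wrist"; returns the picture (400x640x3 uint8, red, green, blue); there is no depth.
- env.calibration(name): a dict with "camera_matrix" (3x3 intrinsics, pixels), "rvec" (rotation vector, rad) and "tvec" (3), from world to camera coordinates, as OpenCV has them; the wrist camera has in their place "hand_eye" (4x4, takes a point from camera to tool coordinates, whose origin is the TCP and whose axes are the tool frame's). Camera axes: x right, y down, z forward; pixel columns grow to the right and rows downward; lengths in m; the calibration is good to about 2 mm. The wrist camera is an equidistant fisheye: a pixel r from the principal point sees the ray r / f radians off the axis. A picture is of the moment at which its call begins: read the wrist's pose just before it. calibration takes no time and is no camera call.
- env.hand_in(): hands the job in, once; it reports no verdict.
The state is a dict: "clock": time; "joint_pos": joint angles; "qvel": joint speeds; "tau": joint torques, N m; "tcp_pos": TCP position; "orientation": TCP orientation; "wrist_force": force on the tool from outside, world axes, zero at the start; "ft_torque": the same for the moment, N m; "finger_gap": finger opening in m.
Only numpy, scipy, OpenCV 4.12 (cv2) and the standard library are available. Lean on these libraries where they do the work, as an engineer would, in place of code of your own. Each camera call takes 0.05 s, during which the arm holds its last target. There are 200 camera calls.

## Working session

There is one attempt and no reset: what is moved stays moved. The work goes in short steps, Python scripts to look and compute and a tool call to move; the robot and the scene stay as the last step left them, time stands still between calls to the robot, and variables do not carry over. Pictures are saved under pics/ and viewed, about 8 in all and at most 12, crops included, and the job is handed in when it is done.

Besides the shell and the picture viewer there is one more tool, called by a JSON object that holds its "method" and its "body", one argument or row to a line. carry_out: Moves the arm, as the interface text tells. Its arguments: {"type":"object","properties":{"moves":{"type":"array"},"squeeze":{"type":"number"}},"required":["moves"]}

```bash
mkdir -p pics; ls
python3 - <<'E'
from workcell import env
import cv2
for n in("top","scene"):
    im=env.read_camera(n); cv2.imwrite(f"pics/{n}0.png",im[:,:,::-1])
    c=env.calibration(n); print(n,c)
print(env.get_state()); print(env.calibration("wrist"),env.tip_reach)
E
```

```text
pics
top {'camera_matrix': array([[482.78274954,   0.        , 323.44440849],
       [  0.        , 482.78274954, 208.62800785],
       [  0.        ,   0.        ,   1.        ]]), 'rvec': array([ 2.15280087, -2.16232142,  0.14338102]), 'tvec': array([0.02995051, 0.53198747, 1.71623897])}
scene {'camera_matrix': array([[444.91655246,   0.        , 322.17670503],
       [  0.        , 444.91655246, 197.84099141],
       [  0.        ,   0.        ,   1.        ]]), 'rvec': array([ 0.85695903,  2.64607339, -0.95877679]), 'tvec': array([ 0.43747782, -0.20650829,  1.59415812])}
{'clock': 0.1, 'joint_pos': array([-1.41659224e+00,  3.13932504e-01,  4.50836465e-02,  1.30361954e+00,
        6.68139556e-06,  1.43118531e+00]), 'qvel': array([-6.04868148e-05, -2.59878967e-03,  3.78142396e-03,  2.81826141e-04,
        2.58649840e-04,  3.88029609e-04]), 'tau': array([ 2.30595761e-03, -4.81722879e+01,  2.99245691e+01,  1.27963957e-02,
       -1.86847615e-04, -1.15307593e-06]), 'tcp_pos': array([ 0.16644028, -0.54991445,  0.24149029]), 'orientation': array([-5.89215391e-04,  8.02995963e-01, -5.95983880e-01, -5.93117898e-04]), 'wrist_force': array([-0.46433487, -0.40080761,  0.29516005]), 'ft_torque': array([-0.01799199, -0.00499772,  0.06397071]), 'finger_gap': 0.08527356588738123}
{'camera_matrix': array([[309.70691629,   0.        , 319.11598604],
       [  0.        , 309.70691629, 195.30398749],
       [  0.        ,   0.        ,   1.        ]]), 'hand_eye': array([[ 9.99999293e-01, -1.08884188e-03, -4.76961353e-04,
         1.33480420e-03],
       [ 1.18160630e-03,  9.54335142e-01,  2.98735736e-01,
        -7.62219633e-02],
       [ 1.29905001e-04, -2.98736088e-01,  9.54335755e-01,
        -1.31248571e-01],
       [ 0.00000000e+00,  0.00000000e+00,  0.00000000e+00,
         1.00000000e+00]])} 0.011
```

View pics/top0.png

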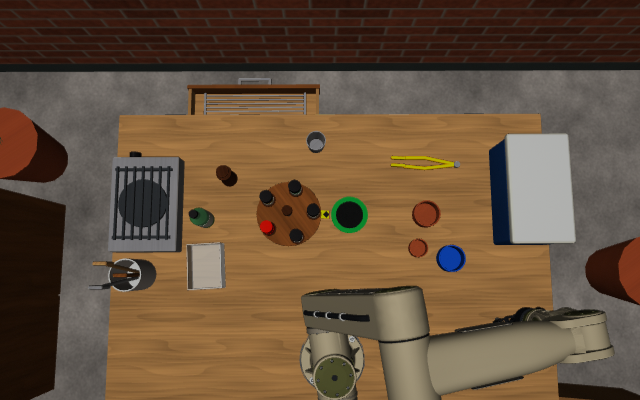

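View pics/scene0.png

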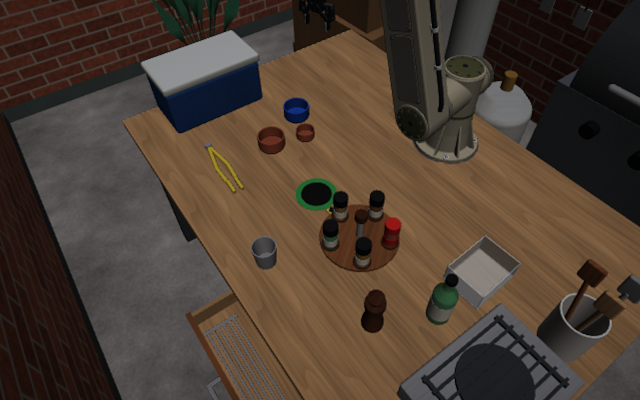

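Candidates in the top view are the large terracotta dish (426,213), the small terracotta dish (418,247) and the blue dish (451,258). The roaster should be the one at (426,213), since it is not blue and is the larger terracotta one. I'll measure now and confirm it with a crop.

```bash
cat > h.py <<'E'
import numpy as np,cv2
from workcell import env
from scipy.spatial.transform import Rotation as Ro
def cast(n,uv,z):
    c=env.calibration(n);R=cv2.Rodrigues(c["rvec"])[0];t=c["tvec"]
    p=np.atleast_2d(np.array(uv,float));d=np.c_[p,np.ones(len(p))]@np.linalg.inv(c["camera_matrix"]).T@R
    o=-R.T@t
    return o+d*((z-o[2])/d[:,2])[:,None]
def pose():
    s=env.get_state();q=s["orientation"];return s["tcp_pos"],Ro.from_quat([q[1],q[2],q[3],q[0]]).as_matrix(),s
def wproj(P,p,R):   # world points -> wrist pixels
    c=env.calibration("wrist");K=c["camera_matrix"];H=c["hand_eye"]
    X=((np.atleast_2d(P)-p)@R-H[:3,3])@H[:3,:3]
    r=np.linalg.norm(X[:,:2],axis=1);th=np.arctan2(r,X[:,2])
    return K[:2,2]+K[0,0]*th[:,None]*X[:,:2]/r[:,None]
def wcast(uv,z,p,R):
    c=env.calibration("wrist");K=c["camera_matrix"];H=c["hand_eye"]
    v=(np.atleast_2d(np.array(uv,float))-K[:2,2])/K[0,0];th=np.linalg.norm(v,axis=1)
    d=np.c_[v/th[:,None]*np.sin(th)[:,None],np.cos(th)]@H[:3,:3].T@R.T
    o=p+R@H[:3,3]
    return o+d*((z-o[2])/d[:,2])[:,None]
def blobs(im,lo,hi,mn=25):
    m=cv2.inRange(cv2.cvtColor(im,cv2.COLOR_RGB2HSV),lo,hi)
    cs=[c for c in cv2.findContours(m,cv2.RETR_EXTERNAL,cv2.CHAIN_APPROX_NONE)[0] if cv2.contourArea(c)>mn]
    return sorted(cs,key=cv2.contourArea,reverse=True)
def circ(P):
    A=np.c_[2*P[:,:2],np.ones(len(P))];s=np.linalg.lstsq(A,(P[:,:2]**2).sum(1),rcond=None)[0]
    return s[:2],np.sqrt(s[2]+s[0]**2+s[1]**2)
E
python3 - <<'E'
from h import *
np.set_printoptions(precision=4,suppress=True)
for n in("top","scene"):
    im=cv2.imread(f"pics/{n}0.png")[:,:,::-1].copy()
    print(n)
    for nm,lo,hi,z in(("terra",(0,90,60),(9,190,255),.05),("green",(55,150,60),(75,255,255),.001),("redlid",(0,225,120),(3,255,255),.103)):
        for c in blobs(im,lo,hi)[:5]:
            x,y,w,h=cv2.boundingRect(c)
            P=cast(n,c[:,0],z); ctr,r=circ(P)
            if x>500 or x+w<80: continue
            print(nm,(x,y,w,h),"circ",ctr,r,"mean",P[:,:2].mean(0))
print(cast("top",[[289,213]],.026),cast("top",[[287.5,211]],.13),cast("top",[[325.5,214.5]],.01))
print(cast("scene",[[362,216]],.116))
cv2.imwrite("pics/crop.png",np.hstack([cv2.resize(cv2.imread("pics/top0.png")[160:285,240:480],None,fx=3,fy=3,interpolation=cv2.INTER_CUBIC)]))
E
```

```text
top
green (331, 197, 37, 36) circ [ 0.5147 -0.067 ] 0.06552416428329635 mean [ 0.5148 -0.0674]
redlid (260, 221, 12, 12) circ [0.4629 0.228 ] 0.019552012987265683 mean [0.4631 0.2276]
scene
terra (257, 127, 27, 26) circ [ 0.5218 -0.3277] 0.05347201726908204 mean [ 0.5221 -0.327 ]
terra (60, 6, 40, 21) circ [ 0.8039 -1.5779] 0.06657840977166243 mean [ 0.8085 -1.5762]
terra (82, 51, 36, 20) circ [ 0.8468 -1.1569] 0.05530580229200773 mean [ 0.8479 -1.1558]
terra (99, 0, 37, 15) circ [ 0.6332 -1.5673] 0.06738736240938932 mean [ 0.6272 -1.5681]
terra (296, 124, 18, 17) circ [ 0.4069 -0.2874] 0.035081091093845614 mean [ 0.4015 -0.2883]
green (296, 179, 41, 31) circ [ 0.5172 -0.0669] 0.0632692236088666 mean [ 0.5172 -0.0656]
[[0.5176 0.1529 0.026 ]] [[0.5121 0.1511 0.13  ]] [[0.5134 0.02   0.01  ]]
[[0.5139 0.1569 0.116 ]]
```

View pics/crop.png

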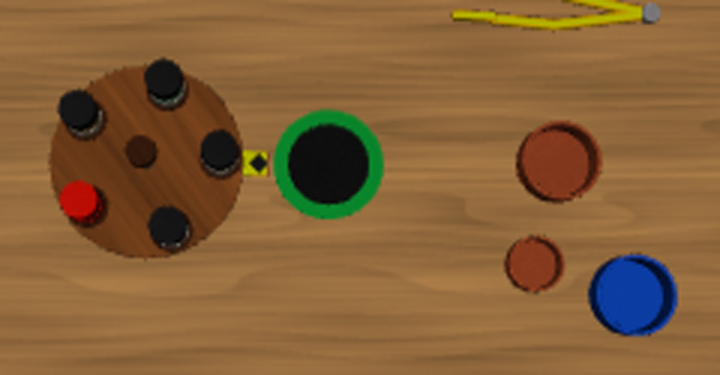

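The crop confirms it: the large terracotta dish at (426,213) is the roaster, the other terracotta dish is clearly smaller, and the third is blue.

Run:
```python
from h import *
np.set_printoptions(precision=4,suppress=True)
print("roaster",cast("top",[[426,213.6],[412,213.6],[440,213.6]],.05))
p,R,s=pose();print(p);print(R)
```

```text
roaster [[ 0.5105 -0.3405  0.05  ]
 [ 0.5108 -0.2902  0.05  ]
 [ 0.5103 -0.3908  0.05  ]]
[ 0.1664 -0.5499  0.2415]
[[ 0.2896 -0.9571 -0.0003]
 [-0.9571 -0.2896  0.0017]
 [-0.0017 -0.0002 -1.    ]]
```

{"method": "carry_out", "body": {
  "moves": [0,-0.008,-0.054,0,0,0,0,0,-0.008,-0.054,0,0,0,0,0,-0.008,-0.054,0,0,0,0,0,-0.008,-0.054,0,0,0,0,0,-0.008,-0.054,0,0,0,0]
}}

```text
clock: 0.72
tcp_pos: [0.4162, -0.4329, 0.2387]
orientation: [-0.001, 0.8, -0.6, -0.002]
wrist_force: [0.1, -1.1, 0.1]
finger_gap: 0.0427
```

{"method": "carry_out", "body": {
  "moves": [0,-0.008,-0.054,0.02,0,0,8,0,-0.005,-0.025,0.02,0,0,8,0,0,0,0,0,0,0,0,0,0,0,0,0,0,0,0,0,0,0,0,0]
}}

```text
clock: 1.35
tcp_pos: [0.4939, -0.3978, 0.1965]
orientation: [-0.001, 0.709, -0.706, -0.004]
wrist_force: [0.1, 0.1, -0.2]
finger_gap: 0.0427
```

Run:
```python
from h import *
np.set_printoptions(precision=4,suppress=True)
p,R,s=pose();im=env.read_camera("wrist");cv2.imwrite("pics/w1.png",im[:,:,::-1])
print(p,s["clock"],s["finger_gap"],s["joint_pos"]);print(R)
for c in blobs(im,(0,90,40),(12,255,255),150)[:3]:
    P=wcast(c[:,0],.05,p,R);print(cv2.boundingRect(c),circ(P))
g=blobs(im,(55,150,40),(75,255,255),100)
if g: print("mat",circ(wcast(g[0][:,0],.001,p,R)),cv2.boundingRect(g[0]))
```

```text
[ 0.4939 -0.3978  0.1965] 1.35 0.0426978321224465 [-0.8051  0.45    0.1354  1.2634  0.0011  2.3321]
[[ 0.0043 -1.     -0.0042]
 [-1.     -0.0043  0.006 ]
 [-0.006   0.0042 -1.    ]]
(215, 111, 99, 100) (array([ 0.515 , -0.3465]), np.float64(0.04734549389591166))
(200, 232, 66, 76) (array([ 0.3948, -0.2954]), np.float64(0.04109065513927651))
(608, 376, 32, 24) (array([-0.1508, -1.4357]), np.float64(0.17397741088968244))
mat (array([ 0.5161, -0.0697]), np.float64(0.06546379007826009)) (49, 112, 64, 95)
```

View pics/w1.png

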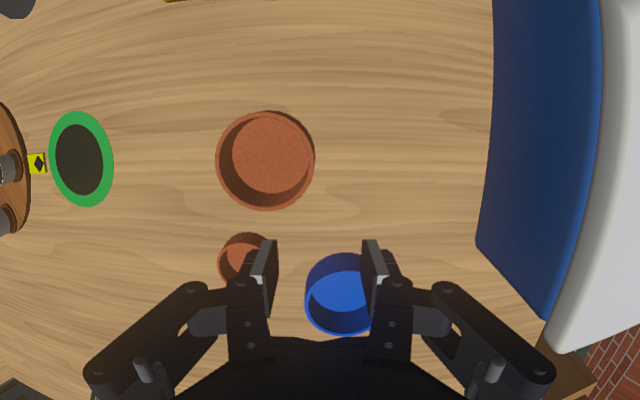

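Wrist view: the roaster's rim is centred at (265,161) and the mat at (80,159). The sizes fit the 96 mm and 136 mm given. Next I'll descend over the roaster's rear (-y) wall.

{"method": "carry_out", "body": {
  "moves": [0,-0.007,-0.021,0,0.2,0.3,0,0,0,0,0.05,0,0,0,0,0,0,0.05,0,0,0,0,0,0,0.02,0,0,0,0,0,0,0,0,0,0]
}}

```text
clock: 2.02
tcp_pos: [0.5194, -0.3941, 0.0783]
orientation: [-0.001, 0.708, -0.706, 0.005]
wrist_force: [-0.3, 0.3, 0.9]
finger_gap: 0.0428
```

Run:
```python
from h import *
np.set_printoptions(precision=4,suppress=True)
p,R,s=pose();im=env.read_camera("wrist");cv2.imwrite("pics/w2.png",im[:,:,::-1])
print(p,s["clock"],s["finger_gap"],s["wrist_force"]);print(R)
for c in blobs(im,(0,90,40),(12,255,255),150)[:2]:
    P=wcast(c[:,0],.05,p,R);print(cv2.boundingRect(c),circ(P))
g=blobs(im,(55,150,40),(75,255,255),100)
if g: print("mat",circ(wcast(g[0][:,0],.001,p,R)),cv2.boundingRect(g[0]))
```

```text
[ 0.5194 -0.3941  0.0783] 2.025 0.04276563571390124 [-0.3389  0.2971  0.9214]
[[ 0.0017 -1.      0.0084]
 [-1.     -0.0017 -0.0067]
 [ 0.0067 -0.0084 -0.9999]]
(164, 156, 152, 152) (array([ 0.5243, -0.3467]), np.float64(0.04187552675750552))
(192, 334, 38, 45) (array([ 0.4197, -0.3097]), np.float64(0.021650869189010786))
mat (array([ 0.5156, -0.0716]), np.float64(0.0587783171921928)) (0, 148, 55, 117)
```

View pics/w2.png

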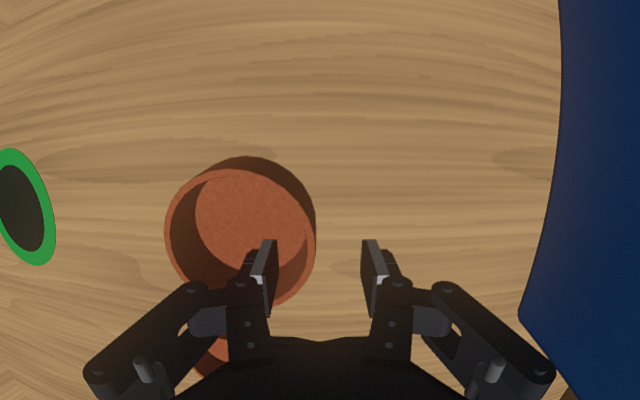

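{"method": "carry_out", "body": {
  "moves": [0,-0.002,0.004,0.022,0,0,0,0,0,0,0.02,0,0,0,0,0,0,0,0,0,0,-1,0,0,0,0,0,0,-1,0,0,0,0,0,0],
  "squeeze": 30
}}

```text
clock: 2.7
tcp_pos: [0.5212, -0.3962, 0.0457]
orientation: [-0.001, 0.708, -0.706, 0.012]
wrist_force: [-1.7, -3.6, -2.3]
finger_gap: 0.0065
```

{"method": "carry_out", "body": {
  "moves": [-1,0,0,0,0,0,0,-1,0,0,0,0,0,0,-1,0,0,0,0,0,0,-1,0,0,0,0,0,0,-1,0,0,0,0,0,0]
}}

```text
clock: 3.32
tcp_pos: [0.5218, -0.3963, 0.0464]
orientation: [-0.002, 0.708, -0.706, 0.013]
wrist_force: [0.4, 1.4, -1.0]
finger_gap: 0.0043
```

Run:
```python
from h import *
np.set_printoptions(precision=4,suppress=True)
p,R,s=pose();print(p,s["clock"],s["finger_gap"],s["wrist_force"],s["ft_torque"]);print(R)
im=env.read_camera("top");cv2.imwrite("pics/t2.png",cv2.resize(im[150:290,240:480,::-1],None,fx=3,fy=3,interpolation=cv2.INTER_CUBIC))
```

```text
[ 0.5218 -0.3963  0.0464] 3.325 0.004310541664647026 [ 0.3758  1.3854 -0.9872] [0.3099 0.0278 0.0382]
[[ 0.0021 -0.9998  0.0207]
 [-0.9999 -0.0024 -0.016 ]
 [ 0.0161 -0.0207 -0.9997]]
```

View pics/t2.png

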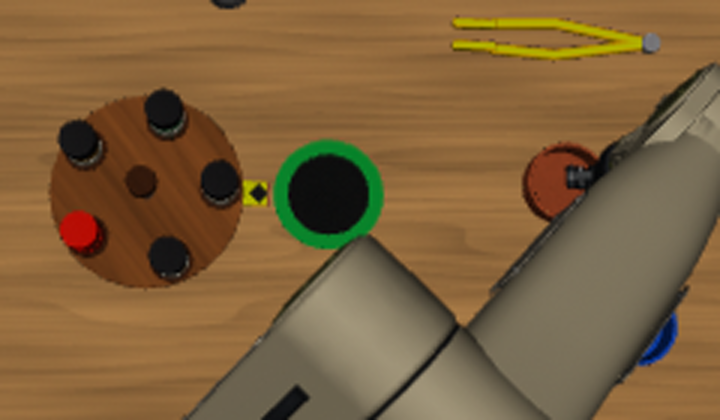

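Run:
```python
from h import *
np.set_printoptions(precision=4,suppress=True)
p,R,s=pose();im=env.read_camera("wrist");cv2.imwrite("pics/w3.png",im[100:400,100:450,::-1])
```

```text
(no output)
```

View pics/w3.png

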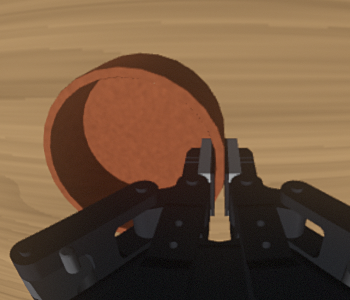

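Seen from the top and the wrist, the pads hold the rear wall near (575,178) in the crop. The grip is shallow and tilted about 1.5°, so I'll regrip deeper and upright.

{"method": "carry_out", "body": {
  "moves": [-0.5,0,0,0,0,0,0,-0.5,0,0,0,0,0,0,-0.5,0,0.006,0.006,-1.2,-0.9,0,-0.5,0,0,0.008,0,0,0,-0.5,0,0,0,0,0,0]
}}

```text
clock: 4.05
tcp_pos: [0.5161, -0.3983, 0.0324]
orientation: [0.001, 0.708, -0.707, 0.001]
wrist_force: [-0.8, 0.6, 0.0]
finger_gap: 0.0215
```

```bash
cat > st.py <<'E'
from h import *
np.set_printoptions(precision=4,suppress=True)
p,R,s=pose();print(p,s["clock"],s["finger_gap"],s["wrist_force"],s["ft_torque"],s["joint_pos"][5]);print(R)
v=R.T@np.cross(R[:,2],[0,0,-1]);print("level turn deg",np.degrees(v))
E
python3 st.py
```

```text
[ 0.5161 -0.3983  0.0324] 4.05 0.021450044470063108 [-0.8395  0.5754  0.02  ] [-0.0013  0.0412 -0.051 ] 2.36064846272577
[[ 0.0016 -1.     -0.0003]
 [-1.     -0.0016 -0.0026]
 [ 0.0026  0.0003 -1.    ]]
level turn deg [ 0.0187 -0.1476  0.    ]
```

{"method": "carry_out", "body": {
  "moves": [-0.5,-0.002,0,0,0,0,0,-1,0,0,0,0,0,0,-1,0,0,0,0,0,0,-1,0,0,0,0,0,0,-1,0,0,0,0,0,0],
  "squeeze": 25
}}

```text
clock: 4.68
tcp_pos: [0.5175, -0.3958, 0.0327]
orientation: [-0.0, 0.708, -0.706, 0.002]
wrist_force: [2.3, 0.6, -1.3]
finger_gap: 0.0076
```

```bash
python3 st.py
```

```text
[ 0.5175 -0.3958  0.0327] 4.675 0.007576140845701237 [ 2.2725  0.6029 -1.2742] [ 0.1641 -0.4775 -0.2177] 2.363717859642969
[[ 0.0018 -1.      0.0025]
 [-1.     -0.0018 -0.0021]
 [ 0.0021 -0.0025 -1.    ]]
level turn deg [-0.143  -0.1228 -0.    ]
```

{"method": "carry_out", "body": {
  "moves": [-1,-0.015,0,0,0,0,0,-1,-0.02,0,0,0,0,0,-1,-0.02,0,0,0,0,0,-1,-0.02,0,0,0,0,0,-1,-0.02,0,0,0,0,0]
}}

```text
clock: 5.3
tcp_pos: [0.5174, -0.2996, 0.0334]
orientation: [-0.002, -0.707, 0.707, -0.005]
wrist_force: [-0.5, -3.4, 0.1]
finger_gap: 0.0066
```

```bash
python3 st.py
```

```text
[ 0.5174 -0.2996  0.0334] 5.3 0.0065866172562297765 [-0.4913 -3.3905  0.0969] [-0.6564 -0.0128  0.0127] 2.485903480990085
[[-0.0006 -1.      0.0032]
 [-1.      0.0006 -0.0096]
 [ 0.0096 -0.0032 -0.9999]]
level turn deg [-0.1854 -0.5522  0.    ]
```

{"method": "carry_out", "body": {
  "moves": [-1,-0.02,0,0.0003,-0.1,-0.3,0,-1,-0.02,0,0.0002,0,-0.2,0,-1,-0.02,0,0.0002,0,-0.1,0,-1,-0.02,0,0.0001,0,-0.1,0,-1,-0.02,0,0,0,-0.1,0]
}}

```text
clock: 5.92
tcp_pos: [0.5169, -0.1917, 0.0323]
orientation: [-0.002, 0.707, -0.707, -0.002]
wrist_force: [-0.2, -3.2, -0.5]
finger_gap: 0.0066
```

```bash
python3 st.py;python3 - <<'E'
from h import *
im=env.read_camera("top")
cv2.imwrite("pics/t3.png",cv2.resize(im[150:290,240:480,::-1],None,fx=3,fy=3,interpolation=cv2.INTER_CUBIC))
E
```

```text
[ 0.5169 -0.1917  0.0323] 5.925 0.006594885033972304 [-0.1967 -3.2323 -0.473 ] [-0.5651  0.0345  0.0306] 2.637771545569284
[[ 0.0003 -1.      0.0005]
 [-1.     -0.0003  0.0055]
 [-0.0055 -0.0005 -1.    ]]
level turn deg [-0.0296  0.3151  0.    ]
```

Remaining: about 77 mm.

{"method": "carry_out", "body": {
  "moves": [-1,-0.02,0,0,0,0.2,0,-1,-0.02,0,0,0,0,0,-1,-0.018,0,0,0,0,0,-1,-0.009,0,0,0,0,0,-1,0,0,0,0,0,0]
}}

```text
clock: 6.6
tcp_pos: [0.5158, -0.117, 0.0322]
orientation: [-0.002, 0.708, -0.706, -0.002]
wrist_force: [0.2, -1.9, -0.7]
finger_gap: 0.0065
```

```bash
python3 st.py;python3 - <<'E'
from h import *
p,R,s=pose()
im=env.read_camera("wrist");cv2.imwrite("pics/w4.png",im[:,:,::-1])
im=env.read_camera("scene")
for c in blobs(im,(0,90,60),(9,190,255))[:6]:
    print(cv2.boundingRect(c),circ(cast("scene",c[:,0],.05)))
cv2.imwrite("pics/s4.png",cv2.resize(im[90:290,230:450,::-1],None,fx=3,fy=3,interpolation=cv2.INTER_CUBIC))
E
```

```text
[ 0.5158 -0.117   0.0322] 6.6 0.006526263430117179 [ 0.2421 -1.8674 -0.7471] [-0.1282 -0.1256 -0.0278] 2.760210725213426
[[ 0.0038 -1.     -0.0012]
 [-1.     -0.0038  0.0055]
 [-0.0055  0.0012 -1.    ]]
level turn deg [ 0.0686  0.3142 -0.    ]
(300, 173, 30, 30) (array([ 0.52525179, -0.05549144]), np.float64(0.047210593753895))
(60, 6, 40, 21) (array([ 0.80565535, -1.57569821]), np.float64(0.0684531218975883))
(82, 51, 36, 20) (array([ 0.84652073, -1.15628771]), np.float64(0.05572005344603043))
(99, 0, 37, 15) (array([ 0.63481607, -1.56811969]), np.float64(0.06696310285077188))
(121, 2, 35, 19) (array([ 0.56573495, -1.45485801]), np.float64(0.06251815890038435))
(32, 80, 38, 18) (array([ 1.06265104, -1.08184273]), np.float64(0.04462287130563154))
```

View pics/s4.png

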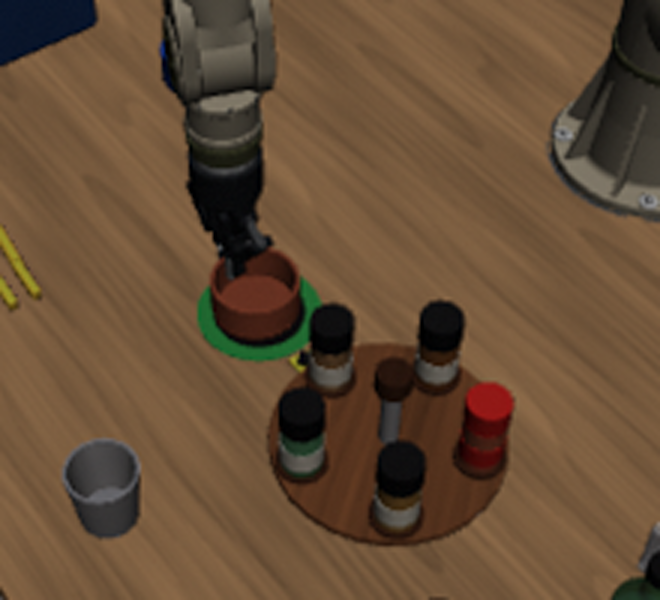

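The scene view shows the roaster within the green ring, with green visible all round its base at (258,310) in the crop. I'll release it, rise and travel to the knob.

{"method": "carry_out", "body": {
  "moves": [-0.3,0,0,0,0,0,0,-0.3,0,0,0,0,0,0,-0.3,0,0,-0.02,0,0,0,-0.3,0,0,-0.06,0,0,0,0.3,0,0,-0.06,0,0,0]
}}

```text
clock: 7.32
tcp_pos: [0.5121, -0.1185, 0.17]
orientation: [0.0, 0.707, -0.707, -0.008]
wrist_force: [1.9, -0.9, -0.2]
finger_gap: 0.0465
```

{"method": "carry_out", "body": {
  "moves": [0.4,0,0,-0.05,0,0,-8,0.4,0,0,-0.02,0,0,-8,0.4,0,0,0,0,0,-8,0.4,0,0,0,0,0,-8,0.4,0,0,0,0,0,0]
}}

```text
clock: 7.95
tcp_pos: [0.5153, -0.1223, 0.2497]
orientation: [-0.002, 0.878, -0.479, -0.002]
wrist_force: [-0.6, 0.5, -0.6]
finger_gap: 0.06
```

```bash
python3 st.py;python3 - <<'E'
from h import *
np.set_printoptions(precision=4,suppress=True)
p,R,s=pose()
im=env.read_camera("wrist");cv2.imwrite("pics/w5.png",im[:,:,::-1])
for c in blobs(im,(0,90,40),(12,200,255),300)[:4]:print("terra",cv2.boundingRect(c),circ(wcast(c[:,0],.05,p,R)))
for c in blobs(im,(55,150,40),(75,255,255),100)[:2]: print("mat",circ(wcast(c[:,0],.001,p,R)),cv2.boundingRect(c))
for c in blobs(im,(0,225,120),(3,255,255))[:2]: print("red",circ(wcast(c[:,0],.118,p,R)),cv2.boundingRect(c))
t=np.array([.514,.153,.2]);print("to knob, tool",R.T@(t-p))
E
```

```text
[ 0.5153 -0.1223  0.2497] 7.95 0.05997743985581668 [-0.5733  0.506  -0.5686] [-0.0278  0.0158  0.0069] 2.181767812429709
[[ 0.5415 -0.8407 -0.0009]
 [-0.8407 -0.5415  0.0062]
 [-0.0057 -0.0025 -1.    ]]
level turn deg [-0.1461  0.3263  0.    ]
terra (241, 103, 85, 86) (array([ 0.5178, -0.0735]), np.float64(0.046590129623021656))
terra (43, 30, 67, 61) (array([0.4674, 0.235 ]), np.float64(0.049018092481425045))
terra (361, 285, 29, 46) (array([ 0.3983, -0.2879]), np.float64(0.02942420195035992))
terra (612, 0, 28, 50) (array([ 1.0215, -0.3966]), np.float64(0.04090144461888816))
mat (array([ 0.5157, -0.0685]), np.float64(0.06574363120625512)) (231, 87, 106, 105)
red (array([0.4636, 0.2231]), np.float64(0.019587349208827456)) (32, 54, 20, 35)
to knob, tool [-0.2319 -0.1478  0.0514]
```

View pics/w5.png

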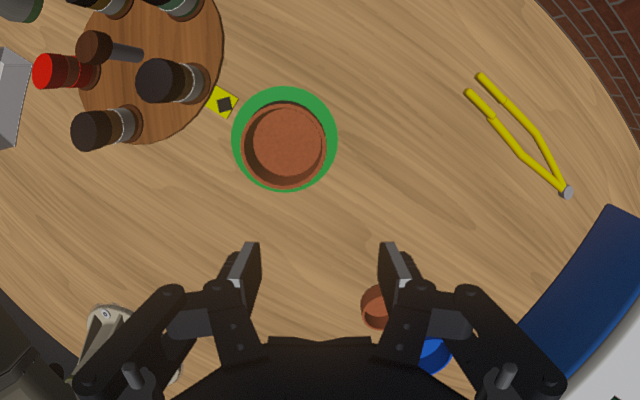

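The roaster is 5 mm off the mat's centre, inside the 20 mm margin. Now I'll go over the knob.

{"method": "carry_out", "body": {
  "moves": [0.4,-0.044,-0.028,0,-0.1,0.2,0,0.4,-0.044,-0.028,0,0,0,0,0.4,-0.044,-0.028,0,0,0,0,0.4,-0.044,-0.028,0,0,0,0,0.4,-0.044,-0.028,0,0,0,0]
}}

```text
clock: 8.62
tcp_pos: [0.517, 0.1407, 0.2488]
orientation: [-0.0, 0.872, -0.49, -0.001]
wrist_force: [0.6, -1.0, 0.2]
finger_gap: 0.0598
```

{"method": "carry_out", "body": {
  "moves": [0.4,-0.01,-0.006,0,0,0,0,0.4,0,0,0,0,0,0,0.4,0,0,0,0,0,0,0.4,0,0,0,0,0,0,0.4,0,0,0,0,0,0]
}}

```text
clock: 9.25
tcp_pos: [0.5165, 0.1521, 0.248]
orientation: [0.001, 0.871, -0.492, -0.002]
wrist_force: [-0.3, -0.2, -0.1]
finger_gap: 0.0601
```

```bash
python3 st.py;python3 - <<'E'
from h import *
np.set_printoptions(precision=4,suppress=True)
p,R,s=pose()
im=env.read_camera("wrist")
for c in blobs(im,(0,225,120),(3,255,255))[:2]: print("red",circ(wcast(c[:,0],.118,p,R)),cv2.boundingRect(c))
for c in blobs(im,(24,200,80),(33,255,255))[:3]: print("yellow",wcast(c[:,0],.006,p,R).mean(0),cv2.boundingRect(c))
k=wproj([[.514,.153,.13]],p,R)[0];print("knob expected",k)
for u in (wproj([[.514,.153,.13],[.514,.063,.103]],p,R)): cv2.circle(im,tuple(int(round(a)) for a in u),3,(0,255,255),1)
cv2.imwrite("pics/w6.png",im[:,:,::-1])
t=np.array([.514,.153,.108]);print("to knob, tool",R.T@(t-p))
E
```

```text
[0.5165 0.1521 0.248 ] 9.25 0.06007942446702719 [-0.304  -0.1816 -0.0786] [-0.0157  0.0001 -0.004 ] 2.7356834874601033
[[ 0.5165 -0.8563 -0.0033]
 [-0.8563 -0.5165  0.0005]
 [-0.0021  0.0026 -1.    ]]
level turn deg [0.1475 0.1222 0.    ]
yellow [ 0.7101 -0.3303  0.006 ] (573, 179, 48, 74)
knob expected [315.6388 194.5264]
to knob, tool [-0.0017  0.0014  0.14  ]
```

View pics/w6.png

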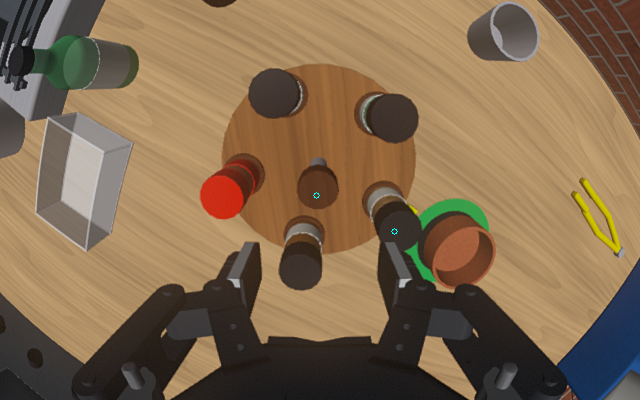

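Run:
```python
from h import *
np.set_printoptions(precision=4,suppress=True)
p,R,s=pose()
L=wcast([[222,197],[275,94],[392,118],[399,225],[300,267]],.115,p,R);c,r=circ(L);print(L,c,r)
d=L[:,:2]-c;print(np.degrees(np.arctan2(d[:,1],d[:,0])))
k=wcast([[317,190]],.13,p,R)[0];print("knob",k)
a=np.array([.5155,.1535,.108]);print(R.T@(a-p))
```

```text
[[0.463  0.224  0.115 ]
 [0.5684 0.2258 0.115 ]
 [0.6029 0.13   0.115 ]
 [0.5246 0.0678 0.115 ]
 [0.4377 0.1257 0.115 ]] [0.5188 0.1552] 0.08733507510908424
[ 129.0754   54.8857  -16.7015  -86.1966 -159.9844]
knob [0.518  0.1541 0.13  ]
[-0.0014 -0.0001  0.14  ]
```

Knob top at (317,190) casts to (0.518, 0.154), which agrees with the circle through the five lids. Descending to grip it.

{"method": "carry_out", "body": {
  "moves": [0.4,-0.001,-0.001,0.05,0.1,0.1,0,0.4,0,0,0.05,0,0,0,0.4,0,0,0.03,0,0,0,0.4,0,0,0.008,0,0,0,0.4,0,0,0,0,0,0]
}}

```text
clock: 9.93
tcp_pos: [0.5194, 0.1514, 0.1089]
orientation: [-0.001, 0.87, -0.494, 0.002]
wrist_force: [0.2, 0.9, 0.3]
finger_gap: 0.0597
```

```bash
python3 st.py
python3 - <<'E'
from h import *
p,R,s=pose();a=np.array([.517,.154,.108]);print(R.T@(a-p))
E
```

```text
[0.5194 0.1514 0.1089] 9.925 0.05974651598165583 [0.2227 0.9093 0.2885] [-0.0323 -0.0551 -0.0104] 2.7387451860922036
[[ 0.5126 -0.8586  0.0048]
 [-0.8586 -0.5126  0.0004]
 [ 0.0021 -0.0044 -1.    ]]
level turn deg [-0.2493 -0.121  -0.    ]
[-0.00344815  0.0007418   0.00084894]
```

{"method": "carry_out", "body": {
  "moves": [0.4,-0.003,0.001,0,-0.2,-0.1,0,-1,0,0,0,0,0,0,-1,0,0,0,0,0,0,-1,0,0,0,0,0,0,-1,0,0,0,0,0,0],
  "squeeze": 40
}}

```text
clock: 10.55
tcp_pos: [0.5181, 0.1551, 0.1122]
orientation: [-0.003, 0.87, -0.493, 0.001]
wrist_force: [0.4, 0.4, -3.2]
finger_gap: 0.0349
```

```bash
python3 st.py
```

```text
[0.5181 0.1551 0.1122] 10.55 0.03493007629255477 [ 0.4216  0.3616 -3.1797] [0.2308 0.0504 0.0114] 2.7433683130924114
[[ 0.5135 -0.8581  0.0045]
 [-0.8581 -0.5135  0.0033]
 [-0.0006 -0.0055 -1.    ]]
level turn deg [-0.3175  0.0321 -0.    ]
```

{"method": "carry_out", "body": {
  "moves": [-1,0,0,0,-0.1,0,-6,-1,0,0,0,0,0,-8,-1,0,0,0,0,0,-8,-1,0,0,0,0,0,-8,-1,0,0,0,0,0,-8]
}}

```text
clock: 11.18
tcp_pos: [0.5177, 0.1554, 0.1122]
orientation: [-0.002, 0.985, -0.173, 0.0]
wrist_force: [0.0, 1.0, -3.6]
finger_gap: 0.035
```

```bash
python3 st.py
cat > red.py <<'E'
from h import *
np.set_printoptions(precision=4,suppress=True)
p,R,s=pose();ax=np.array([.5175,.1545])
print("tool yaw",np.degrees(np.arctan2(R[1,0],R[0,0])))
for n in("top","scene","wrist"):
    im=env.read_camera(n); cv2.imwrite(f"pics/r_{n}.png",im[:,:,::-1])
    for c in blobs(im,(0,215,60),(4,255,255),15)[:2]:
        uv=c[:,0]; P=wcast(uv,.103,p,R) if n=="wrist" else cast(n,uv,.103)
        m=P.mean(0)[:2];d=m-ax;print(n,cv2.boundingRect(c),m,"r",np.hypot(*d),"ang",np.degrees(np.arctan2(d[1],d[0])))
E
python3 red.py
```

```text
[0.5177 0.1554 0.1122] 11.175 0.03499109029450798 [ 0.0169  1.0198 -3.5616] [ 0.2828  0.2782 -0.0534] 2.0602046230553266
[[ 0.94   -0.3413  0.0015]
 [-0.3413 -0.9399  0.004 ]
 [ 0.     -0.0043 -1.    ]]
level turn deg [-0.2455 -0.0001  0.    ]
tool yaw -19.95570107218628
scene (383, 201, 14, 17) [0.4287 0.176 ] r 0.09138535894675816 ang 166.41028524509017
scene (382, 221, 12, 7) [0.4681 0.2135] r 0.0769713371832562 ang 129.94999385198673
wrist (123, 245, 68, 65) [0.421  0.1718] r 0.09799701518125331 ang 169.86052826887573
wrist (173, 211, 46, 49) [0.466  0.1888] r 0.06187810955099436 ang 146.32894362263187
```

{"method": "carry_out", "body": {
  "moves": [-1,0,0,0,-0.1,0,-9,-1,0,0,0,0,0,-9,-1,0,0,0,0,0,-9,-1,0,0,0,0,0,-9,-1,0,0,0,0,0,-9]
}}

```text
clock: 11.95
tcp_pos: [0.5171, 0.1554, 0.1122]
orientation: [-0.001, 0.976, 0.218, 0.0]
wrist_force: [-0.0, 1.6, -1.8]
finger_gap: 0.0348
```

{"method": "carry_out", "body": {
  "moves": [-1,0,0,0,-0.1,0,-9,-1,0,0,0,0,0,-9,-1,0,0,0,0,0,-9,-1,0,0,0,0,0,-9,-1,0,0,0,0,0,-5]
}}

```text
clock: 12.58
tcp_pos: [0.5167, 0.1549, 0.1122]
orientation: [0.0, 0.836, 0.549, -0.0]
wrist_force: [0.9, 1.4, -2.2]
finger_gap: 0.0351
```

```bash
python3 st.py; python3 red.py
```

```text
[0.5167 0.1549 0.1122] 12.575 0.03509624814823935 [ 0.902   1.4363 -2.1801] [ 0.1103  0.1251 -0.0953] 0.550518760046858
[[ 0.3966  0.918  -0.0003]
 [ 0.918  -0.3966 -0.0005]
 [-0.0006 -0.0001 -1.    ]]
level turn deg [-0.0052  0.0361 -0.    ]
tool yaw 66.63699714601728
top (306, 212, 13, 14) [0.4886 0.0691] r 0.09017038271063572 ang -108.66607821165546
scene (342, 189, 12, 16) [0.4959 0.0694] r 0.08776333970366731 ang -104.2621798802129
scene (344, 208, 11, 7) [0.5258 0.1142] r 0.041125489729481185 ang -78.41309361278523
wrist (122, 236, 84, 74) [0.4889 0.0629] r 0.09600069743481268 ang -107.3558577926263
wrist (182, 209, 45, 49) [0.4798 0.1087] r 0.059317283499739595 ang -129.44761747671328
```

{"method": "carry_out", "body": {
  "moves": [-1,0,0,0,0,0,-6,-1,0,0,0,0,0,-5,-1,0,0,0,0,0,-4,-1,0,0,0,0,0,0,-1,0,0,0,0,0,0]
}}

```text
clock: 13.35
tcp_pos: [0.5167, 0.1548, 0.1122]
orientation: [0.0, 0.761, 0.649, -0.001]
wrist_force: [-0.1, 1.0, -3.6]
finger_gap: 0.0348
```

```bash
python3 st.py; python3 red.py
python3 - <<'E'
from h import *
np.set_printoptions(precision=4,suppress=True)
p,R,s=pose()
im=cv2.imread("pics/r_top.png")[:,:,::-1].copy()
def far(n,im,f):
  for nm,lo,hi,z in(("mat",(50,130,50),(78,255,255),.001),("terra",(4,90,60),(12,200,255),.05),("yellow",(24,200,60),(33,255,255),.006)):
    for c in blobs(im,lo,hi,8)[:4]:print(n,nm,cv2.boundingRect(c),circ(f(c[:,0],z)))
far("top",im,lambda u,z:cast("top",u,z))
iw=cv2.imread("pics/r_wrist.png")[:,:,::-1].copy()
a=cv2.resize(im[165:265,240:380,::-1],(560,400),interpolation=cv2.INTER_CUBIC)
cv2.imwrite("pics/fin.png",a)
E
```

```text
[0.5167 0.1548 0.1122] 13.35 0.034835000305931445 [-0.1033  1.0328 -3.5739] [0.1229 0.1456 0.0518] 0.3006304193988532
[[ 0.1572  0.9876 -0.0004]
 [ 0.9876 -0.1572 -0.0011]
 [-0.0012 -0.0002 -1.    ]]
level turn deg [-0.0137  0.0666  0.    ]
tool yaw 80.95665003315686
top (307, 205, 13, 14) [0.5118 0.0646] r 0.09007778932741248 ang -93.64806127339945
scene (335, 191, 15, 16) [0.5129 0.0663] r 0.08827012007201511 ang -92.97375701288776
scene (338, 211, 10, 7) [0.5474 0.112 ] r 0.05195083397220048 ang -54.83005243318443
wrist (122, 240, 84, 70) [0.5133 0.0605] r 0.09411430965262202 ang -92.53541098334556
wrist (185, 211, 42, 47) [0.494  0.1007] r 0.058727305536444965 ang -113.63931412447941
top mat (331, 197, 37, 36) (array([ 0.5148, -0.0667]), np.float64(0.0659772695328996))
top mat (190, 218, 7, 6) (array([0.4935, 0.5076]), np.float64(0.009317847645301486))
top terra (0, 107, 38, 72) (array([0.7864, 1.1628]), np.float64(0.09995347718690306))
top terra (618, 237, 22, 66) (array([ 0.3088, -1.0869]), np.float64(0.07881144503798841))
top terra (338, 200, 26, 26) (array([ 0.5132, -0.0676]), np.float64(0.04198887507846415))
top terra (409, 238, 19, 20) (array([ 0.3896, -0.3098]), np.float64(0.031679263488357756))
top yellow (391, 156, 63, 14) (array([ 0.7061, -0.3361]), np.float64(0.06680622008926176))
top yellow (321, 210, 8, 9) (array([0.5158, 0.0244]), np.float64(0.01407079995777654))
```

View pics/fin.png

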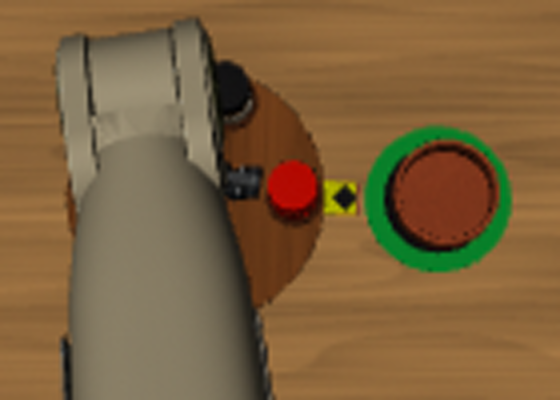

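The image shows the red lid at (293,188) just in front of the pointer at (343,197), and the roaster at (440,197) inside the green ring. Three views put the lid about 2° short of the front line, so I'll add a small final turn.

{"method": "carry_out", "body": {
  "moves": [-1,0,0,0,0,0,-2,-1,0,0,0,0,0,0,-1,0,0,0,0,0,0,-1,0,0,0,0,0,0,-1,0,0,0,0,0,0]
}}

```text
clock: 14.12
tcp_pos: [0.5166, 0.1547, 0.1122]
orientation: [0.0, 0.748, 0.663, -0.001]
wrist_force: [0.2, 1.2, -3.1]
finger_gap: 0.0349
```

```bash
python3 st.py; python3 red.py
```

```text
[0.5166 0.1547 0.1122] 14.125 0.03492686628848708 [ 0.2457  1.2429 -3.1299] [0.1213 0.2305 0.0551] 0.2631573922948678
[[ 0.1201  0.9928 -0.0004]
 [ 0.9928 -0.1201 -0.0012]
 [-0.0012 -0.0003 -1.    ]]
level turn deg [-0.0152  0.0705 -0.    ]
tool yaw 83.10094473893166
top (307, 204, 13, 15) [0.5153 0.0646] r 0.08992933106756563 ang -91.41906876359688
scene (334, 191, 15, 17) [0.5168 0.0662] r 0.08825339304456775 ang -90.43820512261715
scene (336, 211, 12, 7) [0.5495 0.1103] r 0.054575515207361334 ang -54.08499127456151
wrist (123, 241, 83, 69) [0.5185 0.0572] r 0.09729910102401751 ang -89.41811336250089
wrist (197, 215, 30, 42) [0.4977 0.1014] r 0.056618061278094246 ang -110.44406865828176
```

```bash
python3 -c "
from workcell import env
print(env.hand_in())"
```

```text
the job is handed in; nothing more can be done
None
```

The job is done and handed in at about 14 s on the clock, but no verdict is reported, so this rests on my own measurements.

**Roaster:** I gripped the large terracotta dish by its rear wall and slid it onto the green mat. My first grip was shallow and tilted about 1.5°, and it shifted the dish a few millimetres. I opened, levelled and regripped deeper before sliding. The tool's height changed by about 1 mm and its tilt stayed under 0.6° during the slide. The last checks put the roaster about 2 mm (top view) to 5 mm (wrist view) off the mat's centre, within the 20 mm margin, with green showing all round it.

**Carousel:** I then gripped the knob and turned the tray about 142° until the red jar reached the front. The front line is at -90.4°, and the red lid's last readings against it were:

| View | Red lid angle |
|---|---|
| Top | -91.4° |
| Scene | -90.4° |
| Wrist | -89.4° |

The views disagree by about 1° either way.

**Grip and bystanders:** The gripper still holds the knob at 40 N with a 35 mm opening. I made no contact with the tub, cup, tongs, mill or bottle, though I did not re-measure their positions at the end. The wrist force stayed under 5 N at every reading I took.

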